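# Lay the dental casts on their case pads

### The arm

A 6-joint arm with a two-finger parallel gripper is mounted at the origin on the work surface. World frame = base frame: x ahead of the robot, y to its left, z up, the work surface at z = 0. Lengths are in m, angles in rad, forces in N, time in s.
With the tool pointing down it reaches from about 0.35 to 0.775 m from the base axis. Payload 5.5 kg.
Tool frame: the origin (TCP) lies at the very end of the fingers, on their centre line; the grasp point (between the pads) lies 19 mm behind it; z points along the fingers, y is the line along which they close (so a half turn about z gives the same grasp; the last joint's range is limited). The gripper opens to 85 mm and grips with 20 to 120 N. Pads are 22 mm wide; open, the fingers measure 114 mm over their backs; the gripper's body (76 mm by 85 mm) begins 54 mm behind the grasp point. The pads swing forward as they close: fully open they stand 13 mm farther back than shut.
Start: joints at [1.096, 0.313, 0.046, 1.304, 0, 1.431], TCP at [0.189, 0.543, 0.231] pointing down, gripper open.
Joint ranges: [-2.76, 2.76], [-0.86, 1.69], [-1.03, 1.26], [-2.2, 2.34], [-1.47, 1.5], [-3.14, 3.14]. Speed limits (rad/s): [2.57, 2.57, 3.14, 3.14, 3.14, 3.14].

### API

Orientations are given as a unit quaternion [w, x, y, z].
In Python, from workcell import get_state, read_camera, calibration, hand_in gives the robot as it stands.
- The arm moves only by the tool drive_tool, never from a script. Its argument "deltas" is a list that holds one entry, the list of rows, each a list of 7 numbers: the closure in counts, from 0 (fully open) to 255 (shut), then the shift along the tool's x, y, z in m, then the turn, a rotation vector about the tool's x, y, z in degrees. A call has 1 to 12 rows; each row is the pose to reach, as a shift and turn from the pose commanded when the call began, along the tool's axes at that moment; what a row does not reach only later rows make up. A row lasts 1/8 s, in which the tool goes at most 62.5 mm and 10.7 degrees, less where a joint would pass 70% of its speed; a pose out of reach is approached as far as the arm can. A call with a gripper value outside its range is refused whole. The fingers move at their own pace and stop on an object; "newtons" is the grip in N (left out, the last holds). Time passes only in rows, so rows that repeat a pose let the fingers close. It gives the time, the measured TCP pose, the force, the opening and the grip force at its end, in the units of the state.
- get_state(): the state, without advancing time (a new reading comes with each control period).
- read_camera(name): name is "side" or "top" or "wrist"; returns (picture, depth): 384x512x3 uint8, red, green, blue; 384x512 float32, m along the optical axis (not along the pixel's ray), 0 where there is no reading.
- calibration(name): a dict with "mtx" (3x3 intrinsics, pixels), "k1" (the pictures are not rectified: a ray, as slopes to the right and down, at radius r is drawn at 1 + k1 r^2 times it, then the intrinsics apply), "world_from_camera" (4x4, takes a point from camera to world coordinates). Camera axes: x right, y up, looking along -z (the intrinsics and any distortion apply to the point x, -y, -z); pixel columns grow to the right and rows downward; lengths in m; the calibration is good to about 2 mm. A picture is of the moment at which its call begins: read the wrist's pose just before it. calibration takes no time and is no camera call; for the wrist camera it gives the pose at the moment of the call.
- hand_in(): hands the job in; it is judged then, once.
The state is a dict: "clock": time; "joint_pos": joint angles; "qvel": joint speeds; "tau": joint torques, N m; "tcp_pos": TCP position; "orientation": TCP orientation; "wrist_force": force on the tool from outside, world axes, zero at the start; "ft_torque": the same for the moment, N m; "finger_gap": finger opening in m; "grip_force": force on a finger pad.
Only numpy, scipy, OpenCV 4.12 (cv2) and the standard library are available. Lean on these libraries where they do the work, as an engineer would, in place of code of your own. Each camera call takes 0.05 s, during which the arm holds its last target. There are 200 camera calls.

### The job

Four dental stone casts stand about on the bench among four white pads, each printed with the black outline of one of the casts. Lay each cast flat, teeth up, on the pad whose outline has its shape and size, centred on the outline and turned as the outline is (the rounded front of each D-shaped cast to the rounded front of its outline). Leave the bowl and the jar where they are.

Things in the scene. Friction and masses are not known exactly. Their poses are not given: they have to be found in the camera images.
- cast_large_center (a point): The large dental cast: an arch of teeth on a D-shaped base, straight back and sides, round front. Base 64 mm long (x) by 60 mm wide (y), 22 mm high with upright sides; with teeth (set in from the edges) 31 mm high. Its x axis points to the rounded front, 32 mm ahead of the centre. Ivory dental stone, loose. The point is its centre, half-way up (15.5 mm above its underside); z up. About 150 g.
- cast_small_center (a point): The small dental cast: the same D shape as the large one but a child's, base 44 mm long (x) by 42 mm wide (y), 22 mm high with upright sides; with teeth 31 mm high. Its x axis points to the rounded front, 22 mm ahead of the centre. Ivory dental stone, loose. The point is its centre, half-way up (15.5 mm above its underside); z up. About 80 g.
- cast_bar_center (a point): The narrow part-cast: a straight bar with both ends round, 56 mm long (x) by 24 mm wide (y), base 22 mm high with upright sides, four teeth in line on it, 31 mm high in all; the same either way round. Ivory dental stone, loose. The point is its centre, half-way up (15.5 mm above its underside); z up. About 60 g.
- cast_round_center (a point): The single-tooth die: a round base 36 mm across and 22 mm high with one tapered tooth stump on it (17 mm across at its foot), 31 mm high in all; any yaw will do. Ivory dental stone, loose. The point is its centre, half-way up (15.5 mm above its underside); z up. About 45 g.
- outline_large_front (a point): The outline for the large cast: a D shape 68 x 64 mm (2 mm larger all round) printed in black on a fixed white square pad, 88 x 88 x 4 mm, its top 4 mm above the bench. This point is NOT its centre: it is where the front tip of the placed cast comes, on the pad's top; the cast's centre belongs 32 mm behind it, along -x (there also is the pad's centre). x points to the rounded front, z up.
- outline_small_front (a point): The outline for the small cast: a D shape 48 x 46 mm (2 mm larger all round) printed in black on a fixed white square pad, 88 x 88 x 4 mm, its top 4 mm above the bench. This point is NOT its centre: it is where the front tip of the placed cast comes, on the pad's top; the cast's centre belongs 22 mm behind it, along -x (there also is the pad's centre). x points to the rounded front, z up.
- pad_bar: The outline for the narrow part-cast: a round-ended bar 60 x 28 mm printed in black on a fixed white square pad, 88 x 88 x 4 mm, its top 4 mm above the bench. Origin at the centre of the pad's underside, under the outline's centre; x along the outline's length, z up.
- pad_round: The outline for the single-tooth die: a disc 40 mm across printed in black on a fixed white square pad, 88 x 88 x 4 mm, its top 4 mm above the bench. Origin at the centre of the pad's underside, under the outline's centre; z up.
- bowl: Bystander: a black rubber mixing bowl, 110 mm across the rim, 60 mm high, loose at the left side of the bench; origin at the centre of its underside.
- jar: Bystander: an amber glass jar with a white lid, 60 mm across, 75 mm high, loose at the right side of the bench; origin at the centre of its underside.
Things that resemble listed ones, but are neither listed nor needed, are in the scene too. Leave any orange or purple look-alike of the pad_round alone. What is shaped like the part that bears cast_small_center but green is not meant.

How it is judged:
At the end, for the whole second after the job is handed in: Each cast flat (tilt under 0.08 rad), released and at rest on the pad with its own outline: centre within 12 mm for the bar and die; for the D-shaped casts the outline's front within 12 mm lengthwise and 13 mm sideways of the cast's front; all but the die turned within 0.26 rad (x of outline_large_front in the frame of cast_large_center between 0.02 and 0.044 m and y of outline_large_front in the frame of cast_large_center between -0.013 and 0.013 m and angle between the x axis of cast_large_center and the x axis of outline_large_front, either way round below 0.26 rad and height (world z) of cast_large_center between 0.0165 and 0.0225 m and angle between each of cast_large_center, cast_small_center, cast_bar_center, cast_round_center's own z axis and vertical below 0.08 rad and linear speed of each of cast_large, cast_small, cast_bar, cast_round below 0.02 m/s and x of outline_small_front in the frame of cast_small_center between 0.01 and 0.034 m and y of outline_small_front in the frame of cast_small_center between -0.013 and 0.013 m and angle between the x axis of cast_small_center and the x axis of outline_small_front, either way round below 0.26 rad and height (world z) of cast_small_center between 0.0165 and 0.0225 m and horizontal distance between cast_bar_center and pad_bar below 0.012 m and angle between the x axis of cast_bar_center and the x axis of pad_bar, either way round below 0.26 rad and height (world z) of cast_bar_center between 0.0165 and 0.0225 m and horizontal distance between cast_round_center and pad_round below 0.012 m and height (world z) of cast_round_center between 0.0165 and 0.0225 m); the robot touches nothing.
It fails at once if bowl is disturbed (moved more than 30 mm) (distance of bowl from where it was at the start of the episode above 0.03 m).
It fails at once if jar is disturbed (moved more than 30 mm) (distance of jar from where it was at the start of the episode above 0.03 m).
It also fails if it takes over 120 s, if anything falls off the work surface, if the arm or the gripper's body presses on something with over 40 N, if the wrist force passes 120 N, or if a joint passes its speed limit or range.

## Working session

There is one attempt and no reset: what is moved stays moved. The work goes in short steps, Python scripts to look and compute and a tool call to move; the robot and the scene stay as the last step left them, time stands still between calls to the robot, and variables do not carry over. Pictures are saved under pics/ and viewed, at most 14 in all, crops included, and the job is handed in when it is done.

Besides the shell and the picture viewer there is one more tool, called after ">>>" as name(argument=value, ...), one argument or row to a line, values as JSON. drive_tool: Moves the arm, as the interface text tells. Its arguments: {"type":"object","properties":{"deltas":{"type":"array","items":{"type":"array","items":{"type":"array","items":{"type":"number"}}}},"newtons":{"type":"number"}},"required":["deltas"]}

```bash
ls; mkdir -p pics
cat > h.py <<'E'
import numpy as np,cv2
from workcell import *
def save(img,n): cv2.imwrite('pics/'+n,cv2.cvtColor(img,cv2.COLOR_RGB2BGR))
def ray(c,px):
    px=np.atleast_2d(np.array(px,float)); K=np.array(c['mtx']);k=c['k1']
    d=np.c_[(px[:,0]-K[0,2])/K[0,0],(px[:,1]-K[1,2])/K[1,1]]; u=d.copy()
    for _ in range(20): u=d/(1+k*(u**2).sum(1,keepdims=True))
    return u
def onplane(c,px,z):
    u=ray(c,px);T=np.array(c['world_from_camera'])
    D=np.c_[u[:,0],-u[:,1],-np.ones(len(u))]@T[:3,:3].T
    o=T[:3,3]; return o+D*((z-o[2])/D[:,2])[:,None]
def cloud(c,dep):
    h,w=dep.shape; yy,xx=np.mgrid[:h,:w]; u=ray(c,np.c_[xx.ravel(),yy.ravel()]);T=np.array(c['world_from_camera'])
    d=dep.ravel()[:,None]; P=np.c_[u[:,:1]*d,-u[:,1:]*d,-d]@T[:3,:3].T+T[:3,3]
    return P.reshape(h,w,3)
E
python3 - <<'E'
from h import *
s=get_state();print(s)
for n in ('top','side'):
    im,d=read_camera(n); c=calibration(n); save(im,n+'0.png'); np.savez(n+'0.npz',im=im,d=d)
    print(n,c)
E
```

```text
pics
{'clock': 0.0, 'joint_pos': array([1.09639848e+00, 3.13993117e-01, 4.49783303e-02, 1.30360231e+00,
       2.01693927e-05, 1.43113219e+00]), 'qvel': array([-4.04148574e-05, -2.15784730e-04,  1.02412381e-03,  3.00191581e-04,
        7.84801544e-04,  1.34059439e-03]), 'tau': array([-2.13998130e-03, -4.80625141e+01,  2.98534155e+01,  1.92982651e-02,
        8.57048661e-06, -1.22546572e-05]), 'tcp_pos': array([0.18869986, 0.5426135 , 0.23041275]), 'orientation': array([-2.84758473e-04,  1.66586517e-01,  9.86026421e-01, -8.64762743e-04]), 'wrist_force': array([-0.41555767,  0.76660671,  0.52977981]), 'ft_torque': array([-0.00600902,  0.03813446, -0.00372598]), 'grip_force': 0.0, 'finger_gap': 0.08547699789578828}
top {'mtx': array([[401.43684826,   0.        , 261.03721545],
       [  0.        , 401.43684826, 195.07998693],
       [  0.        ,   0.        ,   1.        ]]), 'k1': -0.05123404759471008, 'world_from_camera': array([[ 0.01176333,  0.99743118, -0.0706588 ,  0.44136507],
       [-0.99991925,  0.01139402, -0.00562744, -0.00682387],
       [-0.0048079 ,  0.07071929,  0.99748467,  1.49052949],
       [ 0.        ,  0.        ,  0.        ,  1.        ]])}
side {'mtx': array([[400.83980749,   0.        , 257.51084817],
       [  0.        , 400.83980749, 186.91581617],
       [  0.        ,   0.        ,   1.        ]]), 'k1': 0.02968893399600388, 'world_from_camera': array([[ 0.89903331,  0.23862936, -0.36714457,  0.05640749],
       [-0.43783515,  0.50192403, -0.74590391, -0.95660997],
       [ 0.0062841 ,  0.83134126,  0.55572675,  0.75213609],
       [ 0.        ,  0.        ,  0.        ,  1.        ]])}
```

View pics/top0.png

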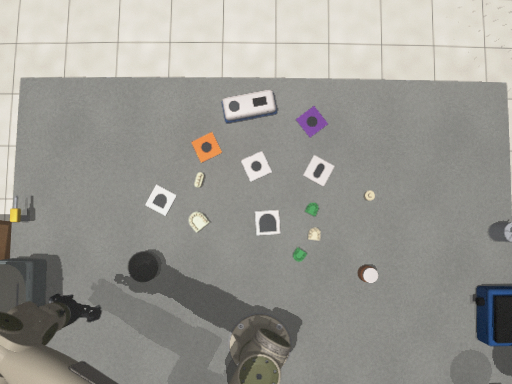

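View pics/side0.png

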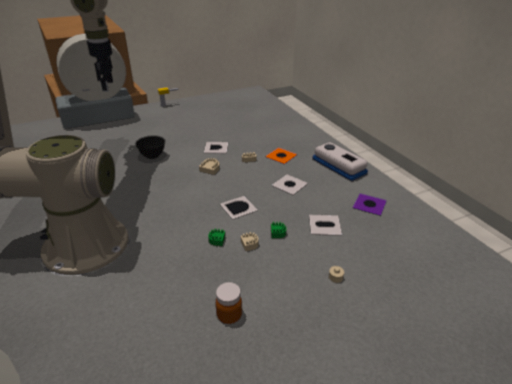

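The top view shows the pads: small-D at (160,200), large-D at (267,223), round at (256,166) and bar at (318,171). The casts are all upright: large (198,221), bar (199,180), small (315,235) and die (370,196). The side view agrees. Next I'll measure by masks.

Run:
```python
from h import *
z=np.load('top0.npz');im=z['im'];c=calibration('top')
hsv=cv2.cvtColor(im,cv2.COLOR_RGB2HSV)
for n,(x,y),r in [('pS',(160,200),18),('pL',(267,223),18),('pR',(256,166),18),('pB',(318,171),19)]:
    win=np.zeros(im.shape[:2],np.uint8);win[y-r:y+r+1,x-r:x+r+1]=1
    m=((hsv[...,2]>150)&(win>0)).astype(np.uint8)
    cs,_=cv2.findContours(m,0,1);ct=max(cs,key=cv2.contourArea)
    P=onplane(c,ct[:,0],.004);R=cv2.minAreaRect((P[:,:2]*1000).astype(np.float32))
    fill=cv2.drawContours(np.zeros_like(m),[ct],-1,1,-1)
    b=np.argwhere((hsv[...,2]<90)&(fill>0))[:,::-1]
    B=onplane(c,b,.004)[:,:2]*1000;mu=B.mean(0);w,v=np.linalg.eigh(np.cov((B-mu).T))
    print(n,R,'blk',mu.round(1),len(b),np.sqrt(w).round(1),'ang',np.degrees(np.arctan2(v[1,1],v[0,1])).round(1))
for n,(x,y),r in [('cL',(198,221),15),('cB',(199,180),12),('cS',(315,235),10),('cR',(370,196),10)]:
    win=np.zeros(im.shape[:2],np.uint8);win[y-r:y+r+1,x-r:x+r+1]=1
    m=((hsv[...,2]>125)&(hsv[...,1]>25)&(win>0)).astype(np.uint8)
    b=np.argwhere(m)[:,::-1]
    B=onplane(c,b,.022)[:,:2]*1000;mu=B.mean(0);w,v=np.linalg.eigh(np.cov((B-mu).T))
    print(n,cv2.minAreaRect(B.astype(np.float32)),mu.round(1),len(b),np.sqrt(w).round(1),'ang',np.degrees(np.arctan2(v[1,1],v[0,1])).round(1))
cr=im[140:285,145:390];save(cv2.resize(cr,None,fx=3.2,fy=3.2,interpolation=cv2.INTER_CUBIC),'topcrop.png')
for n,p in [('bowl',(145,266)),('jar',(369,275)),('g1',(312,209)),('g2',(300,254))]: print(n,onplane(c,[p],.03)[0].round(3))
w=calibration('wrist');print(w);s=get_state();print(s['tcp_pos'])
```

```text
pS ((525.3937377929688, 377.0131530761719), (90.34693145751953, 91.72265625), 63.098541259765625) blk [nan nan] 0 [nan nan] ang nan
pL ((446.7928466796875, -21.860980987548828), (91.83526611328125, 91.32170104980469), 4.55384635925293) blk [457.7 -37.8] 5 [5.3 8.6] ang -163.5
pR ((657.0335693359375, 22.51260757446289), (92.00691223144531, 92.60699462890625), 25.11355209350586) blk [657.5  21.5] 51 [7.6 8.6] ang 77.7
pB ((642.1864013671875, -212.09722900390625), (92.66731262207031, 92.15404510498047), 61.843265533447266) blk [ 642.4 -211.7] 79 [ 6.3 14.4] ang 150.4
cL ((450.05169677734375, 233.5956268310547), (65.4665756225586, 61.628292083740234), 39.43037414550781) [450.2 232.5] 178 [19.3 20.1] ang 96.6
cB ((601.0656127929688, 232.98435974121094), (27.015321731567383, 57.22420120239258), 72.84588623046875) [600.6 232.5] 109 [ 7.6 16. ] ang 165.6
cS ((407.2506408691406, -193.24766540527344), (47.23554992675781, 43.804386138916016), 0.1639520674943924) [ 405.5 -193.8] 150 [12.7 12.8] ang 93.2
cR ((550.2264404296875, -397.2937927246094), (33.3060417175293, 37.12906265258789), 89.627838
[... 179 characters left out ...]
0591,   0.        , 255.46277893],
       [  0.        , 292.91660591, 186.71492933],
       [  0.        ,   0.        ,   1.        ]]), 'k1': 0.011300946843527247, 'world_from_camera': array([[ 0.32847378, -0.90449604, -0.27201451,  0.1198521 ],
       [ 0.94451047,  0.31387759,  0.09685471,  0.56665941],
       [-0.00222544, -0.28873479,  0.95740653,  0.37339951],
       [ 0.        ,  0.        ,  0.        ,  1.        ]])}
[0.18871943 0.5426561  0.23048727]<stdin>:11: RuntimeWarning: Mean of empty slice.
  ret = um.true_divide(
  avg = a.mean(axis, **keepdims_kw)
<stdin>:11: RuntimeWarning: Degrees of freedom <= 0 for slice
  c *= np.true_divide(1, fact)
  c *= np.true_divide(1, fact)
```

View pics/topcrop.png

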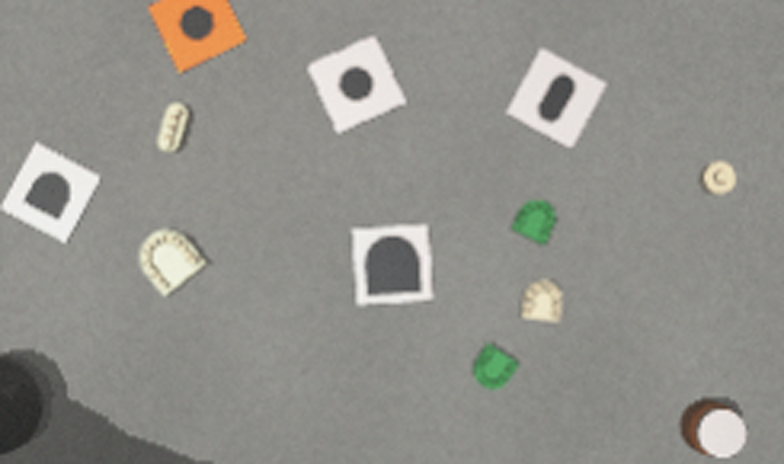

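```bash
cat >> h.py <<'E'
from scipy.spatial.transform import Rotation as Ro
def go(x,y,z,yaw):
    """delta to TCP (x,y,z) mm, tool straight down, tool y axis at world yaw deg (nearest half turn within j6 range)"""
    s=get_state();p=s['tcp_pos'];q=s['orientation'];R=Ro.from_quat([q[1],q[2],q[3],q[0]])
    j1=np.degrees(np.arctan2(y,x)); yaw=j1+90+(yaw-j1-90+90)%180-90   # tool x within 90 deg of pointing to base
    a=np.radians(yaw);Y=np.array([np.cos(a),np.sin(a),0]);Z=np.array([0,0,-1.]);X=np.cross(Y,Z)
    G=Ro.from_matrix(np.c_[X,Y,Z])
    print('t',round(s['clock'],2),'tcp',p.round(4),'gap',round(s['finger_gap'],4),'| d',R.inv().apply(np.array([x,y,z])/1000-p).round(4),'rot',(R.inv()*G).as_rotvec(degrees=True).round(1),'yaw',round(yaw,1))
E
python3 -c "
from h import *
go(446,230,150,129.4)"
```

```text
t 0.1 tcp [0.1887 0.5427 0.2305] gap 0.0854 | d [-0.3457 -0.2106  0.0808] rot [ -0.1  -0.1 -58.6] yaw 129.4
```

>>> drive_tool(
  deltas=[
    [[0,-0.346,-0.21,0.08,0,0,-58.6],[0,-0.346,-0.21,0.08,0,0,-58.6],[0,-0.346,-0.21,0.08,0,0,-58.6],[0,-0.346,-0.21,0.08,0,0,-58.6],[0,-0.346,-0.21,0.08,0,0,-58.6],[0,-0.346,-0.21,0.08,0,0,-58.6],[0,-0.346,-0.21,0.08,0,0,-58.6],[0,-0.346,-0.21,0.08,0,0,-58.6],[0,-0.346,-0.21,0.08,0,0,-58.6],[0,-0.346,-0.21,0.08,0,0,-58.6],[0,-0.346,-0.21,0.08,0,0,-58.6]],
  ],
  newtons=40,
)

```text
clock: 1.48
tcp_pos: [0.446, 0.2323, 0.1516]
orientation: [0.0, -0.338, 0.941, 0.0]
wrist_force: [-0.9, 0.3, -0.4]
finger_gap: 0.0852
grip_force: 0.0
```

```bash
cat >> h.py <<'E'
def look(name,cx,cy,r=60):
    c=calibration('wrist');im,d=read_camera('wrist');save(im,name+'.png');P=cloud(c,d)
    hsv=cv2.cvtColor(im,cv2.COLOR_RGB2HSV)
    near=(np.hypot(P[...,0]*1000-cx,P[...,1]*1000-cy)<r)&(d>0)
    m=(near&(P[...,2]>.012)&(P[...,2]<.040)&(hsv[...,2]>90)).astype(np.uint8)
    n,l,st,_=cv2.connectedComponentsWithStats(m);k=1+np.argmax(st[1:,4])
    B=P[l==k][:,:2]*1000
    print('cast',len(B),'rect',cv2.minAreaRect(B.astype(np.float32)),'zmax',np.percentile(P[l==k][:,2],[10,50,98]).round(4))
E
python3 - <<'E'
from h import *
look('w1',450,233)
go(446,230,0,129.4)
E
```

```text
cast 1961 rect ((450.2219543457031, 241.69827270507812), (49.9833869934082, 70.29823303222656), 61.281982421875) zmax [0.0212 0.0226 0.0321]
t 1.52 tcp [0.4461 0.2322 0.1516] gap 0.0856 | d [ 0.0016 -0.0016  0.1516] rot [-0.   0.   0.1] yaw 129.4
```

View pics/w1.png

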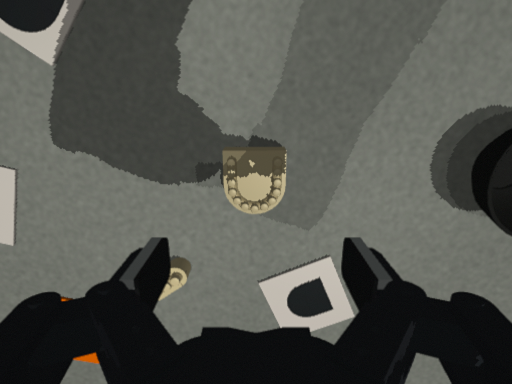

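The large cast sits at (254,181), square to the fingers. Pads and bowl are clear. I'll ray-cast its front and rear edges at z = 22 mm.

```bash
sed -i "s/hsv\[...,2\]>90)/hsv[...,2]>35)/" h.py
python3 - <<'E'
from h import *
c=calibration('wrist')
P=onplane(c,[(254.5,212.5),(254.5,149.5),(223,165),(286,165)],.022)[:,:2]*1000
print(P.round(1),np.linalg.norm(P[0]-P[1]),np.linalg.norm(P[2]-P[3]),(P[0]+P[1])/2)
v=P[0]-P[1];print(np.degrees(np.arctan2(v[1],v[0])))
m=(P[0]+P[1])/2;u=v/np.linalg.norm(v);g=m-6*u
go(g[0],g[1],0,129.4)
E
```

```text
[[474.6 253.6]
 [425.8 213.4]
 [456.3 199.7]
 [418.2 245.9]] 63.25476416514458 59.864418435625836 [450.23324298 233.4777602 ]
39.498160696273494
t 1.52 tcp [0.4461 0.2322 0.1516] gap 0.0856 | d [ 0.0021 -0.0017  0.1516] rot [-0.   0.   0.1] yaw 129.4
```

>>> drive_tool(
  deltas=[
    [[0,0.002,-0.002,0.06,0,0,0],[0,0.002,-0.002,0.11,0,0,0],[0,0.002,-0.002,0.135,0,0,0],[0,0.002,-0.002,0.149,0,0,0],[0,0.002,-0.002,0.149,0,0,0],[160,0.002,-0.002,0.149,0,0,0],[160,0.002,-0.002,0.149,0,0,0],[160,0.002,-0.002,0.149,0,0,0],[160,0.002,-0.002,0.149,0,0,0],[160,0.002,-0.002,0.149,0,0,0],[160,0.002,-0.002,0.149,0,0,0],[160,0.002,-0.002,0.149,0,0,0]],
  ],
  newtons=40,
)

```text
clock: 3.02
tcp_pos: [0.4476, 0.229, 0.0039]
orientation: [0.002, -0.337, 0.941, 0.0]
wrist_force: [-1.2, 0.9, 5.2]
finger_gap: 0.0587
grip_force: 43.8
```

Run:
```python
from h import *
# large pad centre 446.8,-21.9 yaw 4.3; grasp 6 mm behind
a=np.radians(4.3)
go(446.8-6*np.cos(a),-21.9-6*np.sin(a),60,94.3)
```

```text
t 3.02 tcp [0.4476 0.229  0.0039] gap 0.0587 | d [ 0.1647 -0.1898 -0.0565] rot [ 0.   0.2 35.1] yaw 94.3
```

>>> drive_tool(
  deltas=[
    [[160,0,0,-0.06,0,0,0],[160,0.164,-0.191,-0.06,0,0,35.1],[160,0.164,-0.191,-0.06,0,0,35.1],[160,0.164,-0.191,-0.06,0,0,35.1],[160,0.164,-0.191,-0.06,0,0,35.1],[160,0.164,-0.191,-0.06,0,0,35.1],[160,0.164,-0.191,-0.06,0,0,35.1],[160,0.164,-0.191,-0.06,0,0,35.1],[160,0.164,-0.191,-0.06,0,0,35.1]],
  ],
)

```text
clock: 4.15
tcp_pos: [0.441, -0.022, 0.0623]
orientation: [-0.0, -0.039, 0.999, 0.0]
wrist_force: [-0.1, 0.5, -0.8]
finger_gap: 0.0595
grip_force: 45.5
```

Run:
```python
from h import *
a=np.radians(4.3)
go(446.8-5*np.cos(a),-21.9-5*np.sin(a),8.5,94.3)
c=calibration('wrist');im,d=read_camera('wrist');save(im,'w2.png')
```

```text
t 4.15 tcp [ 0.441  -0.022   0.0623] gap 0.0595 | d [-0.0008 -0.0003  0.0538] rot [ 0.  -0.   0.2] yaw 94.3
```

View pics/w2.png

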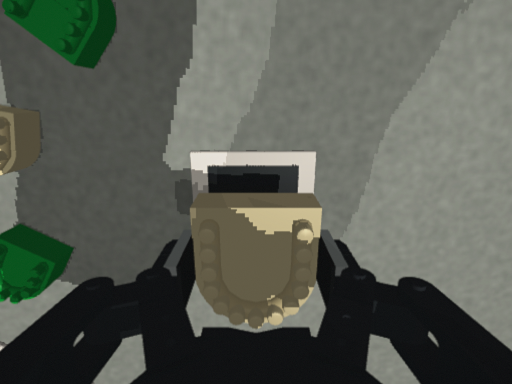

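The large cast is held level over its pad; the pad edges (190–316, row 152) and the cast sides (192–321) line up. I'll lower and release.

>>> drive_tool(
  deltas=[
    [[160,-0.001,0,0.035,0,0,0],[160,-0.001,0,0.048,0,0,0],[160,-0.001,0,0.054,0,0,0],[160,-0.001,0,0.0545,0,0,0],[0,-0.001,0,0.0545,0,0,0],[0,-0.001,0,0.0545,0,0,0],[0,-0.001,0,0.0545,0,0,0],[0,-0.001,0,0.0545,0,0,0],[0,-0.001,0,0.0545,0,0,0],[0,-0.001,0,0,0,0,0],[0,-0.001,0,-0.05,0,0,0],[0,-0.001,0,-0.05,0,0,0]],
  ],
)

```text
clock: 5.7
tcp_pos: [0.4451, -0.0241, 0.1161]
orientation: [0.004, -0.038, 0.999, -0.001]
wrist_force: [0.3, 0.1, -1.3]
finger_gap: 0.0854
grip_force: 0.0
```

Run:
```python
from h import *
go(402,-193,110,88)
look('w3',446,-22)
```

```text
t 5.7 tcp [ 0.4451 -0.0241  0.1161] gap 0.0854 | d [ 0.0558 -0.1652  0.006 ] rot [-0.1  0.4  6.3] yaw 88.0
cast 4934 rect ((447.9693603515625, -23.28833770751953), (63.74647521972656, 60.11762237548828), 4.428177356719971) zmax [0.0252 0.0265 0.0357]
```

>>> drive_tool(
  deltas=[
    [[0,0.056,-0.165,-0.03,0,0,6],[0,0.056,-0.165,-0.03,0,0,6],[0,0.056,-0.165,-0.03,0,0,6],[0,0.056,-0.165,-0.03,0,0,6],[0,0.056,-0.165,-0.03,0,0,6],[0,0.056,-0.165,-0.03,0,0,6]],
  ],
)

```text
clock: 6.5
tcp_pos: [0.3982, -0.1906, 0.1413]
orientation: [-0.001, 0.014, 1.0, 0.001]
wrist_force: [-0.8, -0.4, 0.1]
finger_gap: 0.0855
grip_force: 0.0
```

Run:
```python
from h import *
look('w4',406,-193,40)
go(403,-193,0,88)
```

```text
cast 1907 rect ((407.5782775878906, -196.05030822753906), (41.99128341674805, 44.21412658691406), 84.2807388305664) zmax [0.0211 0.0226 0.0318]
t 6.55 tcp [ 0.3984 -0.1906  0.1415] gap 0.0851 | d [-0.0048 -0.0024  0.1415] rot [ 0.1 -0.1  0.4] yaw 88.0
```

View pics/w4.png

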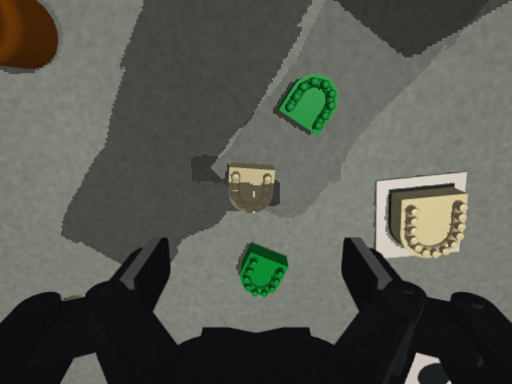

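The small cast at (251,188) is turned about -6°. The greens at (310,103) and (264,270) are clear of the fingers.

>>> drive_tool(
  deltas=[
    [[0,-0.005,-0.005,0.06,0,0,4],[0,-0.005,-0.005,0.105,0,0,4],[0,-0.005,-0.005,0.127,0,0,4],[0,-0.005,-0.005,0.1375,0,0,4],[0,-0.005,-0.005,0.1375,0,0,4],[190,-0.005,-0.005,0.1375,0,0,4],[190,-0.005,-0.005,0.1375,0,0,4],[190,-0.005,-0.005,0.1375,0,0,4],[190,-0.005,-0.005,0.1375,0,0,4],[190,-0.005,-0.005,0.1375,0,0,4],[190,-0.005,-0.005,0.1375,0,0,4],[190,-0.005,-0.005,0.1375,0,0,4]],
  ],
)

```text
clock: 8.05
tcp_pos: [0.4042, -0.1976, 0.0058]
orientation: [0.001, 0.05, 0.999, -0.0]
wrist_force: [0.3, 1.9, 6.4]
finger_gap: 0.0407
grip_force: 40.6
```

Run:
```python
from h import *
a=np.radians(-27)
go(525.4-4*np.cos(a),377-4*np.sin(a),70,63)
```

```text
t 8.05 tcp [ 0.4042 -0.1976  0.0058] gap 0.0407 | d [-0.0601  0.5852 -0.0643] rot [-0.   0.1 21.3] yaw 63.0
```

>>> drive_tool(
  deltas=[
    [[190,0,0,-0.06,0,0,0],[190,-0.06,0.585,-0.085,0,0,21],[190,-0.06,0.585,-0.085,0,0,21],[190,-0.06,0.585,-0.085,0,0,21],[190,-0.06,0.585,-0.085,0,0,21],[190,-0.06,0.585,-0.085,0,0,21],[190,-0.06,0.585,-0.085,0,0,21],[190,-0.06,0.585,-0.085,0,0,21],[190,-0.06,0.585,-0.085,0,0,21],[190,-0.06,0.585,-0.085,0,0,21],[190,-0.06,0.585,-0.085,0,0,21],[190,-0.06,0.585,-0.085,0,0,21]],
  ],
)

```text
clock: 9.55
tcp_pos: [0.5214, 0.3822, 0.0897]
orientation: [0.001, 0.229, 0.973, 0.001]
wrist_force: [0.1, -0.5, -1.8]
finger_gap: 0.0411
grip_force: 41.7
```

>>> drive_tool(
  deltas=[
    [[190,0,0,0,0,0,0],[190,0,0,0,0,0,0],[190,0,0,0,0,0,0]],
  ],
)

```text
clock: 9.93
tcp_pos: [0.5212, 0.3777, 0.09]
orientation: [-0.0, 0.232, 0.973, -0.0]
wrist_force: [0.4, 0.0, -0.6]
finger_gap: 0.0412
grip_force: 41.7
```

Run:
```python
from h import *
a=np.radians(-27)
go(525.4-4*np.cos(a),377-4*np.sin(a),10,63)
im,d=read_camera('wrist');save(im,'w5.png')
```

```text
t 9.93 tcp [0.5212 0.3777 0.09  ] gap 0.0412 | d [-0.0001  0.0013  0.08  ] rot [-0.  -0.   0.2] yaw 63.0
```

View pics/w5.png

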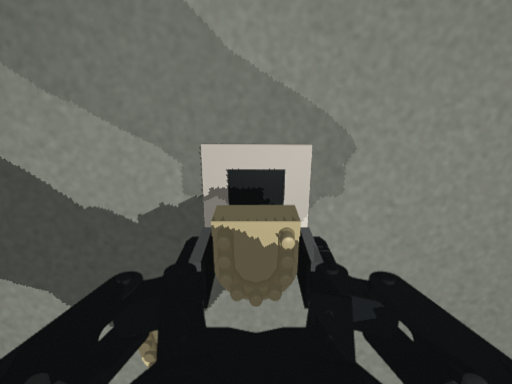

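The small cast is held at (256,255), square with its pad (201–312) and outline (227–285). I'll lower it.

>>> drive_tool(
  deltas=[
    [[190,0,0.001,0.055,0,0,0],[190,0,0.001,0.073,0,0,0],[190,0,0.001,0.08,0,0,0],[190,0,0.001,0.0805,0,0,0],[0,0,0.001,0.0805,0,0,0],[0,0,0.001,0.0805,0,0,0],[0,0,0.001,0.0805,0,0,0],[0,0,0.001,0.0805,0,0,0],[0,0,0.001,0.0805,0,0,0],[0,0,0.001,0.03,0,0,0],[0,0,0.001,-0.03,0,0,0],[0,0,0.001,-0.03,0,0,0]],
  ],
)

```text
clock: 11.48
tcp_pos: [0.525, 0.3818, 0.1261]
orientation: [0.004, 0.231, 0.973, 0.004]
wrist_force: [0.6, 0.4, 0.6]
finger_gap: 0.0853
grip_force: 0.0
```

Run:
```python
from h import *
go(601,233,130,74)
look('w6',525,377,45)
```

```text
t 11.47 tcp [0.525  0.3818 0.1261] gap 0.0853 | d [-0.1348 -0.0988 -0.004 ] rot [  0.5   0.4 -10.7] yaw 74.0
cast 2271 rect ((525.2825317382812, 378.2257385253906), (41.8677864074707, 44.41065216064453), 63.40834426879883) zmax [0.0251 0.0266 0.0358]
```

>>> drive_tool(
  deltas=[
    [[0,-0.135,-0.099,-0.004,0,0,-10.7],[0,-0.135,-0.099,-0.004,0,0,-10.7],[0,-0.135,-0.099,-0.004,0,0,-10.7],[0,-0.135,-0.099,-0.004,0,0,-10.7],[0,-0.135,-0.099,-0.004,0,0,-10.7],[0,-0.135,-0.099,-0.004,0,0,-10.7]],
  ],
)

```text
clock: 12.28
tcp_pos: [0.5967, 0.2318, 0.123]
orientation: [-0.001, 0.138, 0.99, -0.0]
wrist_force: [-1.1, -0.1, -0.1]
finger_gap: 0.0851
grip_force: 0.0
```

Run:
```python
from h import *
look('w7',601,233,40)
go(601,233,4,74)
```

```text
cast 1562 rect ((601.03857421875, 231.18746948242188), (23.40983772277832, 55.86114501953125), 74.78955078125) zmax [0.0214 0.0228 0.032 ]
t 12.32 tcp [0.5968 0.2319 0.1233] gap 0.0852 | d [-0.0039  0.0022  0.1193] rot [-0.  -0.1  0.1] yaw 74.0
```

>>> drive_tool(
  deltas=[
    [[0,-0.0045,0.0005,0.055,0,0,-0.7],[0,-0.0045,0.0005,0.1,0,0,-0.7],[0,-0.0045,0.0005,0.118,0,0,-0.7],[0,-0.0045,0.0005,0.118,0,0,-0.7],[225,-0.0045,0.0005,0.118,0,0,-0.7],[225,-0.0045,0.0005,0.118,0,0,-0.7],[225,-0.0045,0.0005,0.118,0,0,-0.7],[225,-0.0045,0.0005,0.118,0,0,-0.7],[225,-0.0045,0.0005,0.118,0,0,-0.7],[225,-0.0045,0.0005,0.118,0,0,-0.7],[225,-0.0045,0.0005,0.118,0,0,-0.7],[225,-0.0045,0.0005,0.118,0,0,-0.7]],
  ],
)

```text
clock: 13.82
tcp_pos: [0.6032, 0.2302, 0.0071]
orientation: [0.001, 0.133, 0.991, 0.0]
wrist_force: [0.0, -0.6, 6.7]
finger_gap: 0.023
grip_force: 40.8
```

Run:
```python
from h import *
go(642.3,-212,90,61.5)
```

```text
t 13.82 tcp [0.6032 0.2302 0.0071] gap 0.023 | d [-0.1545 -0.4161 -0.0831] rot [ 0.1  0.1 13.2] yaw 61.5
```

>>> drive_tool(
  deltas=[
    [[225,0,0,-0.06,0,0,0],[225,-0.156,-0.416,-0.083,0,0,13.2],[225,-0.156,-0.416,-0.083,0,0,13.2],[225,-0.156,-0.416,-0.083,0,0,13.2],[225,-0.156,-0.416,-0.083,0,0,13.2],[225,-0.156,-0.416,-0.083,0,0,13.2],[225,-0.156,-0.416,-0.083,0,0,13.2],[225,-0.156,-0.416,-0.083,0,0,13.2],[225,-0.156,-0.416,-0.083,0,0,13.2],[225,-0.156,-0.416,-0.083,0,0,13.2],[225,-0.156,-0.416,-0.083,0,0,13.2],[225,-0.156,-0.416,-0.083,0,0,13.2]],
  ],
)

```text
clock: 15.32
tcp_pos: [0.643, -0.2105, 0.0888]
orientation: [-0.0, 0.245, 0.97, 0.0]
wrist_force: [-0.3, -0.4, -1.5]
finger_gap: 0.0231
grip_force: 40.0
```

Run:
```python
from h import *
go(644.3,-213.1,11,61.5)
im,d=read_camera('wrist');save(im,'w8.png')
```

```text
t 15.32 tcp [ 0.643  -0.2105  0.0888] gap 0.0231 | d [-0.0024 -0.0017  0.0778] rot [ 0.  -0.   0.2] yaw 61.5
```

View pics/w8.png

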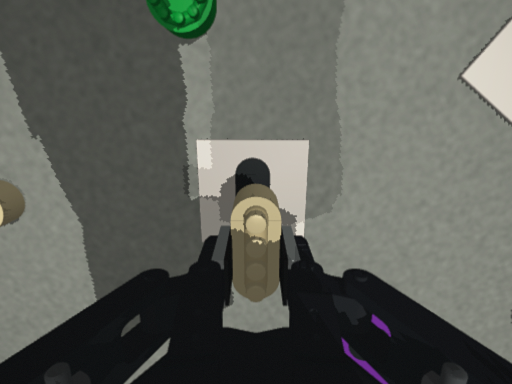

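The bar is held at (256,250) in line with its outline (end at (252,165)). I'll lower it.

>>> drive_tool(
  deltas=[
    [[225,-0.002,-0.001,0.055,0,0,0],[225,-0.002,-0.001,0.071,0,0,0],[225,-0.002,-0.001,0.0775,0,0,0],[225,-0.002,-0.001,0.078,0,0,0],[0,-0.002,-0.001,0.078,0,0,0],[0,-0.002,-0.001,0.078,0,0,0],[0,-0.002,-0.001,0.078,0,0,0],[0,-0.002,-0.001,0.078,0,0,0],[0,-0.002,-0.001,0.078,0,0,0],[0,-0.002,-0.001,0.03,0,0,0],[0,-0.002,-0.001,-0.03,0,0,0],[0,-0.002,-0.001,-0.03,0,0,0]],
  ],
)

```text
clock: 16.88
tcp_pos: [0.6479, -0.2159, 0.1253]
orientation: [0.006, 0.246, 0.969, -0.001]
wrist_force: [0.8, -0.5, -0.8]
finger_gap: 0.0856
grip_force: 0.0
```

Run:
```python
from h import *
go(550,-397,130,60)
look('w9',642,-212,42)
```

```text
t 16.88 tcp [ 0.6479 -0.2159  0.1253] gap 0.0856 | d [-0.0003 -0.2059 -0.0048] rot [0.1 0.6 1.5] yaw 60.0
cast 1657 rect ((643.2515869140625, -213.33575439453125), (23.671070098876953, 55.82375717163086), 60.99193572998047) zmax [0.0253 0.0268 0.0361]
```

Good: within 2 mm. Die next.

>>> drive_tool(
  deltas=[
    [[0,0,-0.206,0,0,0.6,1.5],[0,0,-0.206,0,0,0.6,1.5],[0,0,-0.206,0,0,0.6,1.5],[0,0,-0.206,0,0,0.6,1.5],[0,0,-0.206,0,0,0.6,1.5],[0,0,-0.206,0,0,0.6,1.5],[0,0,-0.206,0,0,0.6,1.5]],
  ],
)

```text
clock: 17.8
tcp_pos: [0.547, -0.3935, 0.1186]
orientation: [-0.005, 0.257, 0.966, 0.002]
wrist_force: [-0.3, 0.4, -0.2]
finger_gap: 0.0853
grip_force: 0.0
```

Run:
```python
from h import *
look('w10',550,-397,40)
go(550,-397,5,60)
```

```text
cast 1402 rect ((550.1265258789062, -399.41558837890625), (35.49026107788086, 35.50919723510742), 61.5740966796875) zmax [0.0211 0.0224 0.0318]
t 17.85 tcp [ 0.547  -0.3937  0.1187] gap 0.0853 | d [-0.0054 -0.0014  0.1137] rot [ 0.  -0.6  0.2] yaw 60.0
```

>>> drive_tool(
  deltas=[
    [[0,-0.0065,-0.0035,0.055,0,-0.6,0],[0,-0.0065,-0.0035,0.095,0,-0.6,0],[0,-0.0065,-0.0035,0.114,0,-0.6,0],[0,-0.0065,-0.0035,0.114,0,-0.6,0],[205,-0.0065,-0.0035,0.114,0,-0.6,0],[205,-0.0065,-0.0035,0.114,0,-0.6,0],[205,-0.0065,-0.0035,0.114,0,-0.6,0],[205,-0.0065,-0.0035,0.114,0,-0.6,0],[205,-0.0065,-0.0035,0.114,0,-0.6,0],[205,-0.0065,-0.0035,0.114,0,-0.6,0],[205,-0.0065,-0.0035,0.114,0,-0.6,0],[205,-0.0065,-0.0035,0.114,0,-0.6,0]],
  ],
)

```text
clock: 19.35
tcp_pos: [0.5498, -0.4017, 0.0064]
orientation: [0.001, 0.259, 0.966, -0.001]
wrist_force: [0.2, 1.3, 5.8]
finger_gap: 0.0338
grip_force: 40.2
```

Run:
```python
from h import *
go(657.2,22,95,60)
```

```text
t 19.35 tcp [ 0.5498 -0.4017  0.0064] gap 0.0338 | d [ 0.1185  0.4206 -0.0891] rot [-0.   0.2  0. ] yaw 60.0
```

>>> drive_tool(
  deltas=[
    [[205,0,0,-0.06,0,0,0],[205,0.118,0.42,-0.089,0,0,0],[205,0.118,0.42,-0.089,0,0,0],[205,0.118,0.42,-0.089,0,0,0],[205,0.118,0.42,-0.089,0,0,0],[205,0.118,0.42,-0.089,0,0,0],[205,0.118,0.42,-0.089,0,0,0],[205,0.118,0.42,-0.089,0,0,0],[205,0.118,0.42,-0.089,0,0,0],[205,0.118,0.42,-0.089,0,0,0],[205,0.118,0.42,-0.089,0,0,0],[205,0.118,0.42,-0.089,0,0,0]],
  ],
)

```text
clock: 20.85
tcp_pos: [0.6564, 0.0201, 0.0936]
orientation: [-0.0, 0.26, 0.966, -0.0]
wrist_force: [0.7, 0.2, 0.4]
finger_gap: 0.0344
grip_force: 40.1
```

Run:
```python
from h import *
go(657.2,22,10.5,60)
im,d=read_camera('wrist');save(im,'w11.png')
```

```text
t 20.85 tcp [0.6564 0.0201 0.0936] gap 0.0344 | d [0.0002 0.0021 0.0831] rot [-0.  -0.  -0.1] yaw 60.0
```

View pics/w11.png

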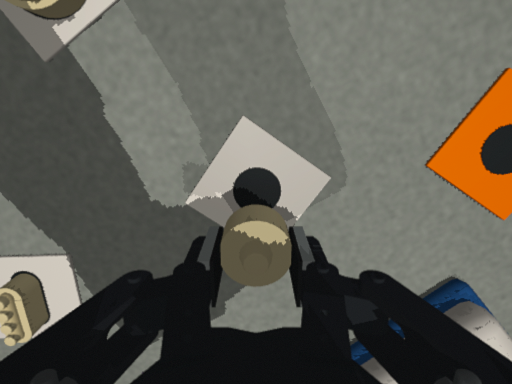

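The die is held at (256,245) over the white round pad (disc at (257,188)). The orange look-alike is off to the side.

>>> drive_tool(
  deltas=[
    [[205,0,0.002,0.058,0,0,0],[205,0,0.002,0.076,0,0,0],[205,0,0.002,0.083,0,0,0],[205,0,0.002,0.0835,0,0,0],[0,0,0.002,0.0835,0,0,0],[0,0,0.002,0.0835,0,0,0],[0,0,0.002,0.0835,0,0,0],[0,0,0.002,0.0835,0,0,0],[0,0,0.002,0.0835,0,0,0],[0,0,0.002,0.03,0,0,0],[0,0,0.002,-0.03,0,0,0],[0,0,0.002,-0.06,0,0,0]],
  ],
)

```text
clock: 22.4
tcp_pos: [0.6592, 0.0234, 0.1578]
orientation: [0.003, 0.259, 0.966, 0.0]
wrist_force: [0.6, -1.0, -0.0]
finger_gap: 0.0859
grip_force: 0.0
```

Run:
```python
from h import *
look('w12',657,22,42)
im,d=read_camera('side');save(cv2.resize(im[100:340,100:420],None,fx=2.4,fy=2.4),'side1.png')
print(get_state()['tcp_pos'])
```

```text
cast 1132 rect ((658.1876831054688, 23.481525421142578), (35.081939697265625, 36.213951110839844), 61.83290481567383) zmax [0.0251 0.0263 0.0357]
[0.66029717 0.02335767 0.15886584]
```

View pics/side1.png

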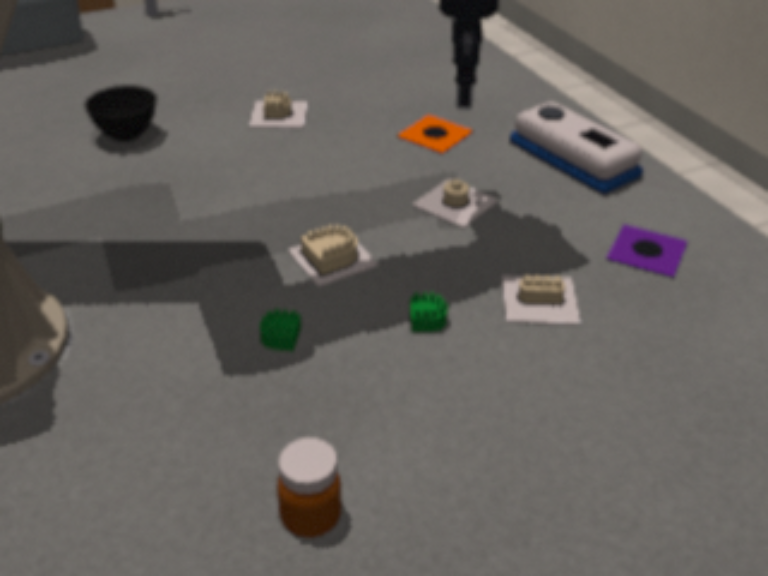

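All four casts lie flat on their own pads: small (277,105), large (330,250), die (456,192) and bar (541,290). The bowl and jar haven't moved, and the arm is clear.

```bash
python3 -c "
from workcell import *
print(hand_in())"
```

```text
the job is handed in; nothing more can be done
None
```

All four casts lie flat on their own pads within about 2 mm and 1° of their outlines, the bowl and jar were left untouched, and the job was handed in at about 22 s; no verdict was returned.

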